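Lay out a pencil kit on its outlined pads

TASK

Lay out the kit for the next pencil: put the loose long barrel, the loose short barrel, the brass ruler and the steel clutch housing each on the wooden pad whose black outline matches it in shape and size. The barrels and the ruler lie flat, centred on their outline and lined up with it; the clutch housing stands upright on the centre of the round one. Leave the rack of barrels and the dish of small parts where they are.

Things in the scene. Friction and masses are not known exactly. Their poses are not given: they have to be found in the camera images.
- long_barrel: orange polycarbonate six-sided pencil barrel lying on one of its flats, 105 mm long, 12 mm across flats (13.9 mm over corners), about 16 g; the longer of the two loose barrels. Origin: middle of its length, on its axis (6 mm above what it lies on); x along its length, both ends alike. Grip it across its sides, from above.
- short_barrel: orange polycarbonate six-sided pencil barrel lying on one of its flats, 62 mm long, 12 mm across flats (13.9 mm over corners), about 12 g; the shorter of the two loose barrels. Origin: middle of its length, on its axis (6 mm above what it lies on); x along its length, both ends alike. Grip it across its sides, from above.
- ruler: stubby brass ruler lying flat, a plain bar 80 (x) x 24 (y) x 6 mm (z) with fine dark graduation ticks, about 90 g. Origin: its centre (3 mm above what it lies on); x along its length, both ends and both faces alike for this job. Grip it across its 24 mm width.
- clutch_housing: knurled steel clutch housing standing on end: an upright round cylinder 16 mm in diameter and 34 mm tall, dark bore on top, about 35 g. Origin: centre of its underside; z along its axis, up. Its yaw does not matter.
- pad_long: fixed flat wooden pad, 130 (x) x 60 (y) x 8 mm thick, lying on the table with the outline of the long barrel (a bar 111 x 18 mm) painted flat in black at its centre (no recess). Origin: centre of the pad's underside, at table height, so its top is 8 mm above; x along its length and along the outline, z up.
- pad_short: fixed flat wooden pad, 130 (x) x 60 (y) x 8 mm thick, lying on the table with the outline of the short barrel (a bar 68 x 18 mm) painted flat in black at its centre (no recess). Origin: centre of the pad's underside, at table height, so its top is 8 mm above; x along its length and along the outline, z up.
- pad_ruler: fixed flat wooden pad, 130 (x) x 60 (y) x 8 mm thick, lying on the table with the outline of the ruler (a wider bar 86 x 30 mm) painted flat in black at its centre (no recess). Origin: centre of the pad's underside, at table height, so its top is 8 mm above; x along its length and along the outline, z up.
- pad_round: fixed flat wooden pad, 130 (x) x 60 (y) x 8 mm thick, lying on the table with the round outline of the clutch housing (a disc 22 mm across, at the pad's centre) painted flat in black at its centre (no recess). Origin: centre of the pad's underside, at table height, so its top is 8 mm above; x along its length and along the outline, z up.
- rack: bystander, not fixed to the table: dark wooden test-tube-style rack 190 (x) x 50 (y) mm holding six upright orange barrels, the tops 117 mm above the table, to the robot's right. Origin: centre of its underside; x along the row. Not to be moved.
- dish: bystander, loose: white ceramic dish 84 mm across with two chrome push caps and a grey rubber eraser plug in it, 21 mm tall in all, to the robot's left. Origin: centre of its underside. Not to be moved.
Mind the look-alikes: they are no part of the job. Leave any red or white look-alike of the long_barrel alone.

How it is judged:
At the end, for the whole second after the job is handed in: All four rest released and still on their matching pads: origins within 12 mm horizontally of the pad centre, resting height on the pad top within 3 mm; barrels and ruler within 0.2 rad of the pad x axis, either way round; clutch housing within 0.1 rad of upright (horizontal distance between long_barrel and pad_long below 0.012 m and z of long_barrel in the frame of pad_long between 0.011 and 0.017 m and linear speed of each of long_barrel, short_barrel, ruler, clutch_housing below 0.02 m/s and angular speed of each of long_barrel, short_barrel, ruler, clutch_housing below 0.2 rad/s and angle between the x axis of long_barrel and the x axis of pad_long, either way round below 0.2 rad and horizontal distance between short_barrel and pad_short below 0.012 m and z of short_barrel in the frame of pad_short between 0.011 and 0.017 m and angle between the x axis of short_barrel and the x axis of pad_short, either way round below 0.2 rad and horizontal distance between ruler and pad_ruler below 0.012 m and z of ruler in the frame of pad_ruler between 0.008 and 0.014 m and angle between the x axis of ruler and the x axis of pad_ruler, either way round below 0.2 rad and horizontal distance between clutch_housing and pad_round below 0.012 m and z of clutch_housing in the frame of pad_round between 0.005 and 0.011 m and angle between clutch_housing's own z axis and vertical below 0.1 rad); the robot touches nothing.
It fails at once if the rack of barrels is moved more than 20 mm or tipped (distance of rack from where it was at the start of the episode above 0.02 m or angle between rack's own z axis and vertical above 0.2 rad).
It fails at once if the dish of small parts is moved more than 20 mm or tipped (distance of dish from where it was at the start of the episode above 0.02 m or angle between dish's own z axis and vertical above 0.2 rad).
It also fails if it takes over 115 s, if anything falls off the work surface, if the arm or the gripper's body presses on something with over 40 N, if the wrist force passes 120 N, or if a joint passes its speed limit or range.

ROBOT

A 6-joint arm with a two-finger parallel gripper is mounted at the origin on the work surface. World frame = base frame: x ahead of the robot, y to its left, z up, the work surface at z = 0. Lengths are in m, angles in rad, forces in N, time in s.
With the tool pointing down it reaches from about 0.425 to 0.95 m from the base axis. Payload 14.7 kg.
Tool frame: the origin (TCP) lies between the finger pads; the fingertips stand 19 mm ahead of it and the grasp point (between the pads) is the TCP; z points along the fingers, y is the direction in which the jaws open and shut (so a half turn about z gives the same grasp; the last joint's range is limited). The gripper opens to 85 mm and grips with 20 to 120 N. Pads are 22 mm wide; open, the fingers measure 114 mm over their backs; the gripper's body (76 mm by 85 mm) begins 54 mm behind the grasp point. The pads swing forward as they close: fully open they stand 13 mm farther back than shut.
Start: joints at [1.245, 0.48, 1.596, -0, 1.065, -0.047], TCP at [0.179, 0.625, 0.25] pointing down, gripper open.
Joint ranges: [-2.75, 2.75], [-0.82, 2.05], [0.23, 2.67], [-1.56, 4.7], [0.09, 2.69], [-2.92, 2.92]. Speed limits (rad/s): [1.89, 1.89, 2.39, 3.01, 3.01, 3.01].

INTERFACE

Orientations are given as a unit quaternion [w, x, y, z].
In Python, from cell import robot, capture gives the robot as it stands.
- The arm moves only by the tool servo_tool, never from a script. Its argument "series" is one flat list of numbers, 7 for each row, row after row: the opening, from 0 (shut) to 1 (fully open), then the shift along the world's x, y, z in mm, then the turn, a rotation vector about the world's x, y, z in degrees. A call has 1 to 20 rows; each row shifts and turns the pose as measured when the row begins; what a row does not reach is not made up. A row lasts 1/12 s, in which the tool goes at most 41.7 mm and 7.16 degrees, less where a joint would pass 70% of its speed; a pose out of reach is approached as far as the arm can. A call is refused whole if a number of a shift passes 41.7 or a number of a turn 7.16, either way. A call with a gripper value outside its range is refused whole. The fingers move at their own pace and stop on an object; "grip_force" is the grip in N (left out, the last holds). Time passes only in rows, so rows that do not move let the fingers close. It gives the time, the measured TCP pose, the force and the opening at its end, in the units of the state.
- robot.get_obs(): the state, without advancing time (a new reading comes with each control period).
- capture(name): name is "side" or "top" or "wrist"; returns a dict with "img" (384x512x3 uint8, red, green, blue), "fx", "fy", "cx", "cy" (pixels), "D" ([k1, k2, p1, p2, k3] as OpenCV has them; the pictures are not rectified), "camera_from_world" (4x4, takes a point from world to camera coordinates); the wrist camera has in their place "tool_from_camera" (4x4, takes a point from camera to tool coordinates, whose origin is the TCP and whose axes are the flange's). Camera axes: x right, y up, looking along -z (the intrinsics and any distortion apply to the point x, -y, -z); pixel columns grow to the right and rows downward; lengths in m; the calibration is good to about 2 mm. A picture is of the moment at which its call begins: read the wrist's pose just before it. There is no depth.
- robot.hand_in(): hands the job in, once; it reports no verdict.
The state is a dict: "time_s": time; "q": joint angles; "qvel": joint speeds; "tau": joint torques, N m; "tool_pos": TCP position; "eef_rot": TCP orientation; "contact_force": force on the tool from outside, world axes, zero at the start; "moment": the same for the moment, N m; "finger_gap": opening from 0.0 (shut) to 1.0 (fully open).
Only numpy, scipy, OpenCV 4.12 (cv2) and the standard library are available. Lean on these libraries where they do the work, as an engineer would, in place of code of your own. Each camera call takes 0.05 s, during which the arm holds its last target.

## Working session

There is one attempt and no reset: what is moved stays moved. The work goes in short steps, Python scripts to look and compute and a tool call to move; the robot and the scene stay as the last step left them, time stands still between calls to the robot, and variables do not carry over. Pictures are saved under pics/ and viewed, and the job is handed in when it is done.

Besides the shell and the picture viewer there is one more tool, called after "Emit:" by a JSON object that holds its "method" and its "body". servo_tool: Moves the arm, as the interface text tells. Its arguments: {"type":"object","properties":{"series":{"type":"array"},"grip_force":{"type":"number"}},"required":["series"]}

```bash
mkdir -p pics; ls
cat > h.py <<'E'
import numpy as np, cv2, pickle
from cell import robot, capture
def save(c,n): cv2.imwrite(f'pics/{n}.png',cv2.cvtColor(c['img'],cv2.COLOR_RGB2BGR))
def K(c): return np.array([[c['fx'],0,c['cx']],[0,c['fy'],c['cy']],[0,0,1]])
def px2w(c,pts,z):
    T=np.linalg.inv(np.array(c['camera_from_world'])); out=[]
    u=cv2.undistortPoints(np.array(pts,float).reshape(-1,1,2),K(c),np.array(c['D'],float)).reshape(-1,2)
    for (x,y) in u:
        d=T[:3,:3]@np.array([x,-y,-1]); o=T[:3,3]; s=(z-o[2])/d[2]; out.append(o+s*d)
    return np.array(out)
def load(n): return pickle.load(open(f'pics/{n}.pkl','rb'))
E
python3 - <<'E'
from h import *
print(robot.get_obs())
for n in ('top','side'):
    c=capture(n); save(c,n+'0'); pickle.dump(c,open(f'pics/{n}0.pkl','wb'))
    print({k:v for k,v in c.items() if k!='img'})
E
```

```text
pics
{'time_s': 0.0, 'q': array([ 1.24537172e+00,  4.80864186e-01,  1.59687579e+00,  8.67540552e-06,
        1.06508560e+00, -4.66154120e-02]), 'qvel': array([-1.89475044e-03, -6.68006484e-04,  2.17235583e-05, -1.47264596e-04,
       -3.63179295e-04,  1.05569350e-03]), 'tau': array([ 1.23050257e-03, -9.50647616e+01, -4.30176044e+01, -3.53488349e-05,
        1.24667224e-02, -2.06229078e-05]), 'tool_pos': array([0.17874954, 0.62453427, 0.24965067]), 'eef_rot': array([-1.17741799e-04,  1.38955571e-01,  9.90298424e-01, -6.05123826e-04]), 'contact_force': array([-0.53588369, -0.71303557,  0.00512796]), 'moment': array([-0.0300238 , -0.01321854, -0.01224098]), 'finger_gap': 1.0008101693985485}
{'fx': 414.298650425481, 'fy': 414.298650425481, 'cx': 258.8662974666125, 'cy': 188.49604437370652, 'D': array([0.01095486, 0.        , 0.        , 0.        , 0.        ]), 'camera_from_world': array([[-0.02242588, -0.99951458, -0.02162587,  0.02297444],
       [ 0.99084696, -0.02510116,  0.13263571, -0.48488628],
       [-0.13311416, -0.01845346,  0.9909289 , -1.18392134],
       [ 0.        ,  0.        ,  0.        ,  1.        ]])}
{'fx': 488.01213562403706, 'fy': 488.01213562403706, 'cx': 257.31655572946426, 'cy': 197.2516481477034, 'D': array([-0.12349054,  0.        ,  0.        ,  0.        ,  0.        ]), 'camera_from_world': array([[ 0.74307819, -0.66920231, -0.00175025, -0.35834104],
       [ 0.49397718,  0.54674107,  0.67606268, -0.27103198],
       [-0.45146578, -0.50323201,  0.73684204, -1.49767594],
       [ 0.        ,  0.        ,  0.        ,  1.        ]])}
```

View pics/top0.png

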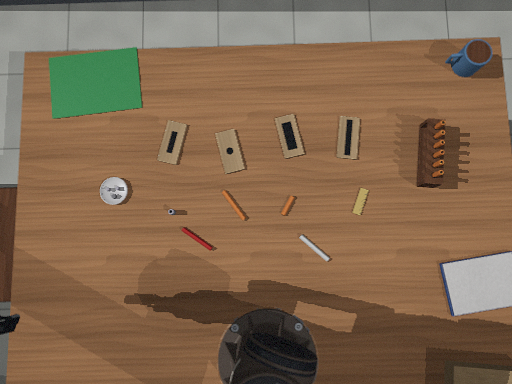

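View pics/side0.png

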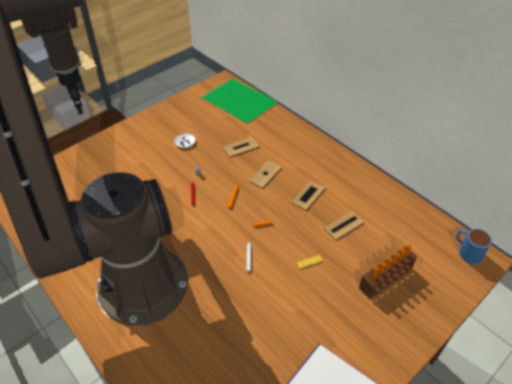

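Top view candidates:
- Long barrel: orange (234,205), red look-alike (197,238), white look-alike (314,247) and the rack barrels (438,150). I choose the orange one at (234,205).
- Short barrel: (288,205).
- Ruler: yellow (360,201).
- Housing: (171,211).
- Pads: short (172,142), round (230,151), ruler (289,135), long (348,138).

Next is a close crop to check this.

Run:
```python
from h import *
c=load('top0'); im=cv2.cvtColor(c['img'],cv2.COLOR_RGB2BGR)
cv2.imwrite('pics/crop1.png',cv2.resize(im[110:260,150:380],None,fx=3.4,fy=3.4,interpolation=cv2.INTER_CUBIC))
hsv=cv2.cvtColor(im,cv2.COLOR_BGR2HSV); 
for x,y in [(234,205),(288,205),(360,201),(348,138),(342,150),(289,135),(172,142),(230,151),(170,211),(320,180)]: print((x,y),hsv[y,x])
```

```text
(234, 205) [ 13 166 200]
(288, 205) [ 12 172 188]
(360, 201) [ 22 116 185]
(348, 138) [96 38 34]
(342, 150) [ 17  91 152]
(289, 135) [110  77  30]
(172, 142) [100  23  33]
(230, 151) [75 20 25]
(170, 211) [90 85 15]
(320, 180) [ 12 129 132]
```

View pics/crop1.png

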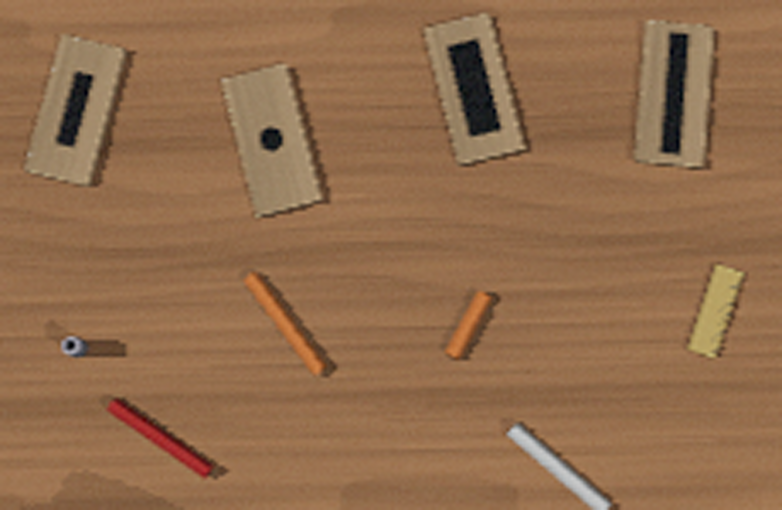

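The crop confirms it: the loose orange barrels are at (290,322) and (471,325), the ruler is at (716,310), and the housing ring is at (72,346). The pad outlines match as listed. Measuring now.

```bash
cat > meas.py <<'E'
from h import *
def seg(c,m,z,name,win):
    x0,y0,x1,y1=win
    up=4
    mm=np.zeros(m.shape,np.float32); mm[y0:y1,x0:x1]=m[y0:y1,x0:x1]
    b=(cv2.resize(mm,None,fx=up,fy=up,interpolation=cv2.INTER_LINEAR)>0.5).astype(np.uint8)
    cn=max(cv2.findContours(b,cv2.RETR_EXTERNAL,cv2.CHAIN_APPROX_NONE)[0],key=cv2.contourArea).reshape(-1,2)
    p=(cn+0.5)/up-0.5
    w=px2w(c,p,z)[:,:2]*1000
    (cx,cy),(a,bb),_=r=cv2.minAreaRect(w.astype(np.float32))
    bx=cv2.boxPoints(r); e1=bx[1]-bx[0]; e2=bx[2]-bx[1]; e=e1 if np.hypot(*e1)>np.hypot(*e2) else e2
    yaw=np.degrees(np.arctan2(e[1],e[0])); yaw=(yaw+90)%180-90
    print(name,'ctr %.1f %.1f size %.1f %.1f yaw %.1f'%(cx,cy,max(a,bb),min(a,bb),yaw))
def allm(c):
    hsv=cv2.cvtColor(c['img'],cv2.COLOR_RGB2HSV).astype(int); H,S,V=hsv[...,0],hsv[...,1],hsv[...,2]
    black=np.clip((90-V)/60+0,0,1)
    org=np.clip((S*V/255-85)/45,0,1)
    for n,w in dict(pshort=(160,128,185,158),pround=(222,143,238,160),pruler=(279,118,300,152),plong=(340,116,356,160)).items(): seg(c,black,.008,n,w)
    return hsv,black,org
E
python3 - <<'E'
from meas import *
c=load('top0'); hsv,b,org=allm(c)
print((hsv[...,1]*hsv[...,2]//255)[200:210,275:302]); print(hsv[196:206:3,350:372].tolist())
seg(c,org,.006,'long',(215,180,255,228)); seg(c,org,.006,'short',(275,190,302,222))
H=hsv[...,0]; seg(c,((H>=18)&(hsv[...,2]>130)).astype(float),.006,'ruler',(345,180,378,222))
print('housing',px2w(c,[(171.2,211.8)],.034))
s=load('side0'); cv2.imwrite('pics/crop2.png',cv2.resize(cv2.cvtColor(s['img'],cv2.COLOR_RGB2BGR)[125:280,170:400],None,fx=3.4,fy=3.4,interpolation=cv2.INTER_CUBIC))
E
```

```text
pshort ctr 639.6 275.1 size 67.6 16.0 yaw -14.7
pround ctr 607.3 98.4 size 17.8 17.6 yaw -1.6
pruler ctr 649.5 -83.6 size 85.4 27.7 yaw 11.9
plong ctr 639.4 -261.9 size 109.5 16.5 yaw -7.1
[[ 73  69  72  73  71  72  68  70  70  73  68  60  74 113 131 132 128 106
   58  43  69  75  72  75  74  74  73]
 [ 72  74  75  74  71  74  71  73  73  68  64  60 102 127 129 130 120  80
   48  41  65  73  71  74  72  72  73]
 [ 78  75  75  76  76  75  74  74  73  70  63  88 115 131 132 122  96  63
   46  52  67  73  72  70  70  73  70]
 [ 76  72  74  75  74  73  72  74  69  66  60 108 131 129 130 113  70  52
   49  49  64  73  69  71  74  72  73]
 [ 75  74  76  74  74  75  73  76  71  67  91 120 131 131 124  96  61  53
   53  70  78  78  74  76  77  75  77]
 [ 76  76  72  75  75  76  73  69  63  63 108 130 131 126 107  67  54  45
   65  72  71  70  71  70  69  70  69]
 [ 66  64  67  66  65  66  67  62  54  82 120 130 130 117  92  57  43  44
   63  68  69  66  67  68  67  71  71]
 [ 71  70  69  70  71  70  65  59  72 116 128 128 123 109  74  46  44  67
   72  70  70  71  72  72  68  73  71]
 [ 70  
[... 1115 characters left out ...]
5], [22, 117, 186], [22, 106, 161], [21, 88, 101], [12, 125, 90], [13, 125, 141], [14, 120, 163], [14, 117, 159], [14, 122, 157], [14, 126, 154], [14, 120, 155]], [[14, 128, 145], [14, 128, 149], [15, 126, 138], [13, 129, 128], [19, 127, 143], [22, 112, 177], [23, 114, 184], [22, 114, 186], [22, 114, 183], [22, 114, 184], [22, 117, 183], [23, 114, 166], [23, 118, 175], [21, 133, 150], [13, 134, 93], [14, 129, 130], [14, 128, 149], [14, 119, 152], [15, 127, 149], [14, 130, 145], [14, 121, 150], [14, 130, 145]]]
long ctr 441.8 90.2 size 105.3 11.2 yaw 35.5
short ctr 437.4 -71.3 size 61.9 11.4 yaw -30.0
ruler ctr 443.9 -287.7 size 82.5 28.3 yaw -21.3
housing [[0.42289276 0.26910469 0.034     ]]
```

View pics/crop2.png

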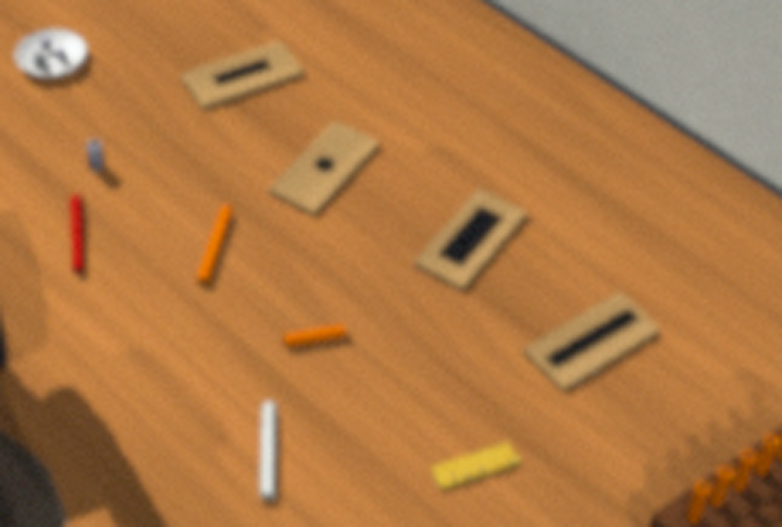

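Emit:
{"method": "servo_tool", "body": {"series": [0.6,20,-30,-8,0,0,0,0.6,20,-30,-8,0,0,0,0.6,20,-30,-8,0,0,0,0.6,20,-30,-8,0,0,0,0.6,20,-30,-8,0,0,0,0.6,20,-30,-8,0,0,0,0.6,20,-30,-8,0,0,0,0.6,20,-30,-8,0,0,0,0.6,20,-30,-8,0,0,0,0.6,20,-30,-8,0,0,0,0.6,20,-30,-8,0,0,0,0.6,20,-30,-8,0,0,0,0.6,0,0,0,0,0,0], "grip_force": 30}}

```text
time_s: 1.18
tool_pos: [0.4226, 0.2486, 0.1479]
eef_rot: [-0.001, 0.135, 0.991, 0.0]
contact_force: [-1.2, 0.2, 0.3]
finger_gap: 0.6
```

```bash
cat >> h.py <<'E'
from scipy.spatial.transform import Rotation as R
def wrist(n):
    o=robot.get_obs(); c=capture('wrist'); q=np.array(o['eef_rot']); 
    T=np.eye(4); T[:3,:3]=R.from_quat([q[1],q[2],q[3],q[0]]).as_matrix(); T[:3,3]=o['tool_pos']
    c['camera_from_world']=np.linalg.inv(T@np.array(c['tool_from_camera']))
    save(c,n); pickle.dump(c,open(f'pics/{n}.pkl','wb')); return c,o
def w2px(c,p):
    q=np.array(c['camera_from_world'])@np.array([*p,1.]); 
    return cv2.projectPoints(np.array([[q[0],-q[1],-q[2]]]),np.zeros(3),np.zeros(3),K(c),np.array(c['D'],float))[0].ravel()
def st():
    o=robot.get_obs(); q=o['eef_rot']; m=R.from_quat([q[1],q[2],q[3],q[0]]).as_matrix()
    print('t %.2f'%o['time_s'],'pos',np.round(np.array(o['tool_pos'])*1000,1),'jaw %.1f'%np.degrees(np.arctan2(m[1,1],m[0,1])),'z',np.round(m[:,2],3),'q',np.round(o['q'],2),'F',np.round(o['contact_force'],1),'gap',round(o['finger_gap'],3))
E
python3 -c "
from h import *
c,o=wrist('w1'); st(); print(w2px(c,(.423,.269,.034)),w2px(c,(.423,.269,0)))"
```

```text
t 1.23 pos [421.6 250.2 148.3] jaw 74.4 z [-0.002  0.001 -1.   ] q [ 0.47  0.4   2.06  0.    0.68 -0.83] F [-0.6  0.6 -0.3] gap 0.599
[281.33915206 194.32276295] [278.77647745 183.80395768]
```

View pics/w1.png

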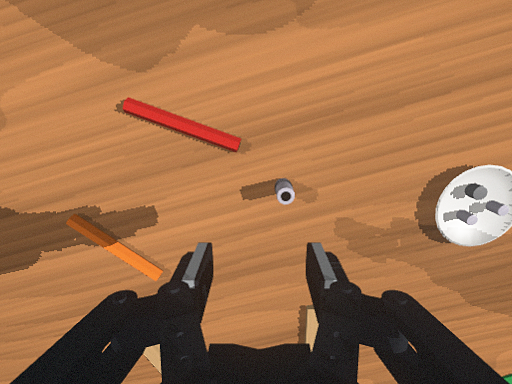

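The wrist view shows the housing ring at (286,197) and the dish at (478,205), well clear.

```bash
python3 -c "
from h import *
c=load('w1'); print(px2w(c,[(286,197)],.034))
cv2.imwrite('pics/c3.png',cv2.resize(cv2.imread('pics/w1.png')[165:225,240:330],None,fx=6,fy=6))"
```

```text
[[0.42648743 0.27233512 0.034     ]]
```

View pics/c3.png

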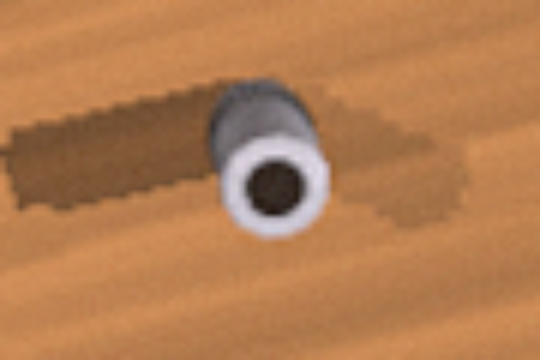

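Emit:
{"method": "servo_tool", "body": {"series": [0.6,1,10,-10,0,0,0,0.6,2,11,-20,0,0,0,0.6,0,0,-20,0,0,0,0.6,0,0,-20,0,0,0,0.6,0,0,-20,0,0,0,0.6,0,0,-15,0,0,0,0.6,0,0,-8,0,0,0,0.6,0,0,0,0,0,0,0.6,0,0,0,0,0,0]}}

```text
time_s: 1.98
tool_pos: [0.4214, 0.2843, 0.0278]
eef_rot: [0.0, 0.133, 0.991, 0.002]
contact_force: [-0.4, -0.8, -0.3]
finger_gap: 0.603
```

```bash
python3 -c "
from h import *
st()"
```

```text
t 1.98 pos [421.4 284.3  27.8] jaw 74.7 z [ 0.001  0.004 -1.   ] q [ 0.53  0.63  2.08  0.01  0.42 -0.78] F [-0.4 -0.8 -0.3] gap 0.603
```

Emit:
{"method": "servo_tool", "body": {"series": [0.6,2,-6,0,0,0,0,0.6,0,0,0,0,0,0,0.6,0,0,0,0,0,0]}}

```text
time_s: 2.23
tool_pos: [0.4238, 0.2795, 0.0294]
eef_rot: [0.001, 0.132, 0.991, 0.003]
contact_force: [-0.2, 0.0, -0.0]
finger_gap: 0.601
```

```bash
python3 -c "
from h import *
c,o=wrist('w2');st()"
```

```text
t 2.28 pos [423.9 279.5  29.5] jaw 74.8 z [ 0.003  0.005 -1.   ] q [ 0.52  0.63  2.09  0.01  0.42 -0.79] F [ 0.4 -0.1 -0.3] gap 0.597
```

View pics/w2.png

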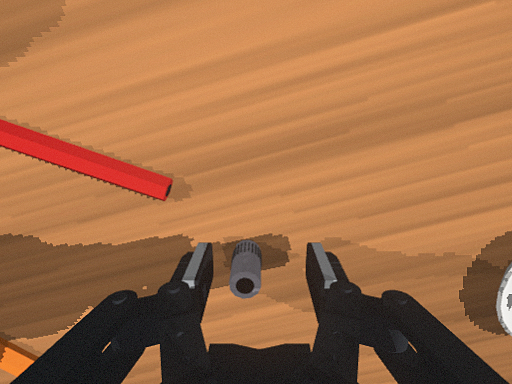

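```bash
python3 -c "
from h import *
c=load('w2'); print(px2w(c,[(245,287)],.034)); print(c['tool_from_camera'],c['cx'])
o=robot.get_obs();p=o['tool_pos'];print(w2px(c,p))"
```

```text
[[0.42675239 0.2717054  0.034     ]]
[[ 3.94734475e-04  9.48900192e-01  3.15576091e-01  8.18513303e-02]
 [ 9.99999896e-01 -3.02064398e-04 -3.42565457e-04  1.20136224e-04]
 [-2.29736126e-04  3.15576194e-01 -9.48900212e-01 -1.24668192e-01]
 [ 0.00000000e+00  0.00000000e+00  0.00000000e+00  1.00000000e+00]] 259.02779983934784
[258.67308609 273.32887254]
```

Emit:
{"method": "servo_tool", "body": {"series": [0.6,3,-7,-5,0,0,0,0.6,0,0,0,0,0,0,0.2,0,0,0,0,0,0,0.1,0,0,0,0,0,0,0,0,0,0,0,0,0,0,0,0,0,0,0,0,0,0,0,0,0,0,0,0,0,0,0,0,0,0,0,0,0,0,0,0,0]}}

```text
time_s: 3.03
tool_pos: [0.4285, 0.2715, 0.0257]
eef_rot: [0.002, 0.133, 0.991, 0.004]
contact_force: [-0.7, 0.6, -0.0]
finger_gap: 0.176
```

```bash
python3 -c "
from h import *
c,o=wrist('w3');st()"
```

```text
t 3.08 pos [428.5 271.5  25.7] jaw 74.7 z [ 0.005  0.007 -1.   ] q [ 0.5   0.63  2.09  0.01  0.41 -0.81] F [-0.2 -0.3  0.5] gap 0.176
```

View pics/w3.png

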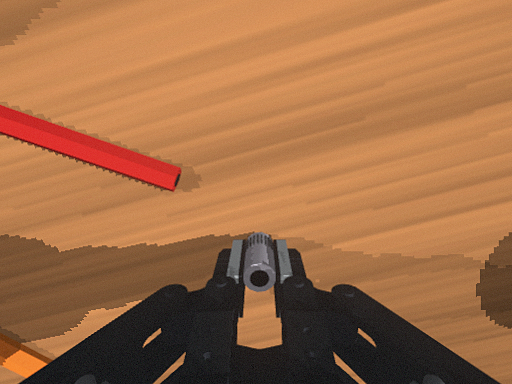

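Emit:
{"method": "servo_tool", "body": {"series": [0,0,0,15,0,0,0,0,0,0,20,0,0,0,0,0,0,20,0,0,0,0,8,-8,10,0,0,0,0,18,-17,0,0,0,0,18,-17,0,0,0,0,0,18,-17,0,0,0,0,0,18,-17,0,0,0,0,0,18,-17,0,0,0,0,0,18,-17,0,0,0,0,0,18,-17,0,0,0,0,0,18,-17,0,0,0,0,0,10,-10,0,0,0,0,0,0,0,0,0,0,0,0,0,0,0,0,0,0]}}

```text
invalid input
```

```bash
python3 -c "
from h import *
c,o=wrist('w4');st(); print(w2px(c,(.6073,.0984,.008)))"
```

```text
t 3.13 pos [428.5 271.6  25.7] jaw 74.7 z [ 0.006  0.007 -1.   ] q [ 0.5   0.63  2.09  0.01  0.41 -0.81] F [-0.9  0.5  0. ] gap 0.177
[109.56876193 494.52472622]
```

View pics/w4.png

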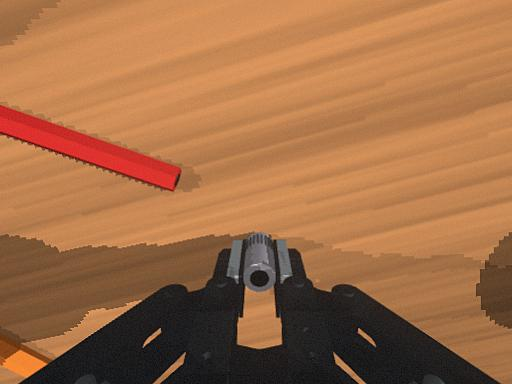

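Emit:
{"method": "servo_tool", "body": {"series": [0,0,0,15,0,0,0,0,0,0,20,0,0,0,0,0,0,20,0,0,0,0,8,-8,10,0,0,0,0,18,-17,0,0,0,0,0,18,-17,0,0,0,0,0,18,-17,0,0,0,0,0,18,-17,0,0,0,0,0,18,-17,0,0,0,0,0,18,-17,0,0,0,0,0,18,-17,0,0,0,0,0,18,-17,0,0,0,0,0,10,-10,0,0,0,0,0,0,0,0,0,0,0,0,0,0,0,0,0,0]}}

```text
time_s: 4.38
tool_pos: [0.5952, 0.1097, 0.0935]
eef_rot: [0.002, 0.131, 0.991, 0.003]
contact_force: [0.2, 0.1, -0.3]
finger_gap: 0.177
```

```bash
python3 -c "
from h import *
c,o=wrist('w4');st(); print(w2px(c,(.6073,.0984,.008)))"
```

```text
t 4.43 pos [595.1 109.9  93.5] jaw 74.9 z [ 0.004  0.005 -1.   ] q [ 0.13  0.61  1.83  0.01  0.69 -1.18] F [ 0.2 -0.  -0.5] gap 0.174
[248.39309542 228.00562167]
```

View pics/w4.png

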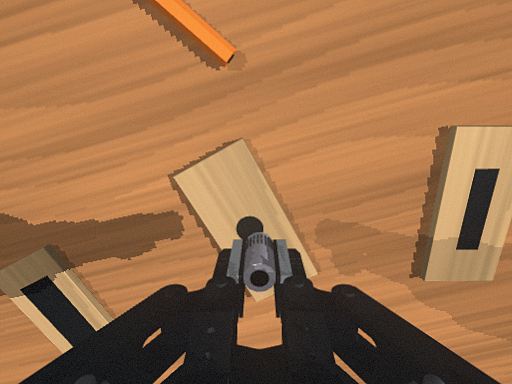

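```bash
python3 -c "
from h import *
c=load('w3'); print(px2w(c,[(259.5,278)],.034))
c=load('w4'); print(px2w(c,[(259.5,279)],.034+.0678),px2w(c,[(249,228)],.008),px2w(c,[(477,209)],.008))"
```

```text
[[0.42592376 0.27260721 0.034     ]]
[[0.59315447 0.1106126  0.1018    ]] [[0.60742296 0.09887047 0.008     ]] [[0.63895717 0.27696868 0.008     ]]
```

Emit:
{"method": "servo_tool", "body": {"series": [0,7,-6,0,0,0,0,0,6,-5,0,0,0,0,0,0,0,-15,0,0,0,0,0,0,-15,0,0,0,0,0,0,-10,0,0,0,0,0,0,0,0,0,0,0,0,0,0,0,0,0]}}

```text
time_s: 5.02
tool_pos: [0.6081, 0.1011, 0.0529]
eef_rot: [0.002, 0.128, 0.992, 0.003]
contact_force: [0.6, -0.1, 0.2]
finger_gap: 0.18
```

```bash
python3 -c "
from h import *
st()"
```

```text
t 5.02 pos [608.1 101.1  52.9] jaw 75.2 z [ 0.004  0.006 -1.   ] q [ 0.11  0.68  1.82  0.01  0.63 -1.21] F [ 0.6 -0.1  0.2] gap 0.18
```

Emit:
{"method": "servo_tool", "body": {"series": [0,1,-3,-8,-0.3,0.2,0,0,0,0,-6,0,0,0,0,0,0,-3,0,0,0,0,0,0,0,0,0,0,0,0,0,0,0,0,0]}}

```text
time_s: 5.43
tool_pos: [0.6098, 0.0982, 0.0356]
eef_rot: [0.001, 0.128, 0.992, 0.0]
contact_force: [0.8, -0.5, -1.0]
finger_gap: 0.174
```

```bash
python3 -c "
from h import *
st()"
```

```text
t 5.43 pos [609.8  98.2  35.6] jaw 75.3 z [ 0.002 -0.    -1.   ] q [ 0.11  0.71  1.82 -0.    0.61 -1.2 ] F [ 0.8 -0.5 -1. ] gap 0.174
```

Down another 1.5 mm, then release.

Emit:
{"method": "servo_tool", "body": {"series": [0,0,0,-1.5,0,0,0,0,0,0,0,0,0,0,0,0,0,0,0,0,0]}}

```text
time_s: 5.68
tool_pos: [0.61, 0.0982, 0.0344]
eef_rot: [0.001, 0.128, 0.992, 0.0]
contact_force: [0.3, 0.4, 0.1]
finger_gap: 0.17
```

```bash
python3 -c "
from h import *
st()"
```

```text
t 5.68 pos [610.   98.2  34.4] jaw 75.3 z [ 0.002  0.    -1.   ] q [ 0.11  0.71  1.82 -0.    0.61 -1.2 ] F [0.3 0.4 0.1] gap 0.17
```

Emit:
{"method": "servo_tool", "body": {"series": [0,0,0,-1,0,0,0,0,0,0,0,0,0,0,0.25,0,0,0,0,0,0,0.35,0,0,0,0,0,0,0.5,0,0,0,0,0,0,0.5,0,0,0,0,0,0,0.5,0,0,8,0,0,0,0.5,0,0,15,0,0,0,0.5,0,0,20,0,0,0,0.5,0,0,20,0,0,0,0.5,0,0,0,0,0,0]}}

```text
time_s: 6.6
tool_pos: [0.6092, 0.0981, 0.1001]
eef_rot: [0.0, 0.128, 0.992, -0.0]
contact_force: [1.6, -0.2, 0.9]
finger_gap: 0.5
```

```bash
python3 -c "
from h import *
c,o=wrist('w5');st()"
```

```text
t 6.65 pos [608.7  98.   98.7] jaw 75.3 z [-0.001 -0.    -1.   ] q [ 0.11  0.61  1.8  -0.    0.73 -1.2 ] F [-0.   0.6 -0.1] gap 0.498
```

View pics/w5.png

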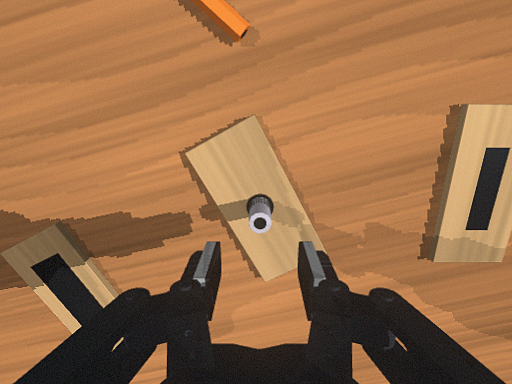

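Emit:
{"method": "servo_tool", "body": {"series": [0.5,-17,0,0,0,0,6,0.5,-17,0,0,0,0,6,0.5,-17,-1,0,0,0,6,0.5,-17,-1,0,0,0,6,0.5,-17,-1,0,0,0,6,0.5,-17,-1,0,0,0,6,0.5,-17,-1,0,0,0,6,0.5,-17,-1,0,0,0,6,0.5,-17,-1,0,0,0,0,0.5,0,0,0,0,0,0,0.5,0,0,0,0,0,0]}}

```text
time_s: 7.57
tool_pos: [0.4468, 0.0902, 0.0977]
eef_rot: [-0.001, -0.307, 0.952, 0.001]
contact_force: [1.4, -0.4, -0.0]
finger_gap: 0.498
```

```bash
python3 -c "
from h import *
c,o=wrist('w6');st();print(w2px(c,(.4418,.0902,.006)))"
```

```text
t 7.62 pos [446.6  90.2  97.6] jaw 125.7 z [-0.004  0.002 -1.   ] q [ 0.13  0.46  2.17  0.    0.52 -2.07] F [-0.9  0.4 -0.3] gap 0.502
[261.34565884 203.47273055]
```

View pics/w6.png

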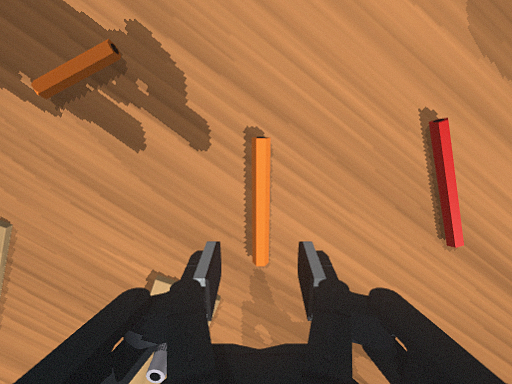

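```bash
python3 -c "
from h import *
c=load('w6'); e=px2w(c,[(262.5,138),(262.5,266)],.011);print(e,e.mean(0),np.linalg.norm(e[0]-e[1]),np.degrees(np.arctan2(*(e[1]-e[0])[1::-1])))
e=px2w(c,[(116,48),(38,89)],.011);print(e,e.mean(0))"
```

```text
[[0.3989161  0.060157   0.011     ]
 [0.48525287 0.12275079 0.011     ]] [0.44208449 0.0914539  0.011     ] 0.1066396695102079 35.941953398351146
[[ 0.4078752  -0.0533297   0.011     ]
 [ 0.46228362 -0.08547693  0.011     ]] [ 0.43507941 -0.06940332  0.011     ]
```

Emit:
{"method": "servo_tool", "body": {"series": [0.5,-4,1,-8,0,0,0,0.5,0,0,-15,0,0,0,0.5,0,0,-15,0,0,0,0.5,0,0,-12,0,0,0,0.5,0,0,-6,0,0,0,0.5,0,0,-3,0,0,0,0.5,0,0,0,0,0,0,0.5,0,0,0,0,0,0]}}

```text
time_s: 8.28
tool_pos: [0.4494, 0.0918, 0.0364]
eef_rot: [0.002, -0.304, 0.953, 0.001]
contact_force: [0.5, 0.2, 0.6]
finger_gap: 0.503
```

```bash
python3 -c "
from h import *
st()"
```

```text
t 8.28 pos [449.4  91.8  36.4] jaw 125.4 z [ 0.002  0.003 -1.   ] q [ 0.13  0.58  2.19  0.01  0.36 -2.06] F [0.5 0.2 0.6] gap 0.503
```

Emit:
{"method": "servo_tool", "body": {"series": [0.5,-4,0,-5,0,0,0,0.5,-3,-1,-5,0,0,0,0.5,0,0,-3,0,0,0,0.5,0,0,0,0,0,0,0.5,0,0,0,0,0,0]}}

```text
time_s: 8.7
tool_pos: [0.4427, 0.0908, 0.0236]
eef_rot: [0.003, -0.304, 0.953, 0.001]
contact_force: [0.6, -0.2, 1.6]
finger_gap: 0.498
```

```bash
python3 -c "
from h import *
st()"
```

```text
t 8.70 pos [442.7  90.8  23.6] jaw 125.4 z [ 0.005  0.003 -1.   ] q [ 0.13  0.6   2.22  0.01  0.32 -2.06] F [ 0.6 -0.2  1.6] gap 0.498
```

Close with a small tilt correction.

Emit:
{"method": "servo_tool", "body": {"series": [0.5,0,0,-1.5,-0.2,0.3,0,0.3,0,0,0,0,0,0,0.15,0,0,0,0,0,0,0,0,0,0,0,0,0,0,0,0,0,0,0,0,0,0,0,0,0,0,0,0,0,0,0,0,0,0]}}

```text
time_s: 9.28
tool_pos: [0.4432, 0.0909, 0.0225]
eef_rot: [-0.0, -0.304, 0.953, -0.0]
contact_force: [-0.0, -0.6, -0.2]
finger_gap: 0.139
```

```bash
python3 -c "
from h import *
c,o=wrist('w7');st()"
```

```text
t 9.33 pos [443.1  90.9  22.5] jaw 125.4 z [ 0.    -0.001 -1.   ] q [ 0.14  0.61  2.21 -0.    0.32 -2.05] F [-0.2 -0.6 -0.4] gap 0.14
```

View pics/w7.png

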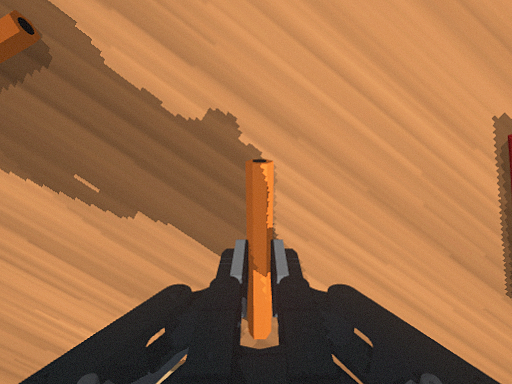

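Emit:
{"method": "servo_tool", "body": {"series": [0,0,0,15,0,0,0,0,0,0,25,0,0,0,0,5,-10,25,0,0,0,0,14,-25,10,0,0,-6,0,14,-25,0,0,0,-6,0,14,-25,0,0,0,-6,0,14,-25,0,0,0,-6,0,14,-25,0,0,0,-6,0,14,-25,0,0,0,-6,0,14,-25,0,0,0,-6,0,14,-25,0,0,0,0,0,14,-25,0,0,0,0,0,14,-25,0,0,0,0,0,14,-25,0,0,0,0,0,14,-25,0,0,0,0,0,0,0,0,0,0,0,0,0,0,0,0,0,0]}}

```text
time_s: 10.75
tool_pos: [0.6198, -0.2367, 0.1013]
eef_rot: [-0.0, 0.075, 0.997, 0.001]
contact_force: [-0.8, 0.3, -0.9]
finger_gap: 0.139
```

```bash
python3 -c "
from h import *
c,o=wrist('w8');st();print(w2px(c,(.6394,-.2619,.008)))"
```

```text
t 10.80 pos [ 619.9 -236.7  101.5] jaw 81.4 z [ 0.     0.001 -1.   ] q [-0.41  0.66  1.68  0.    0.8  -1.83] F [-0.5 -1.2  0.6] gap 0.14
[232.37382315 233.72183231]
```

View pics/w8.png

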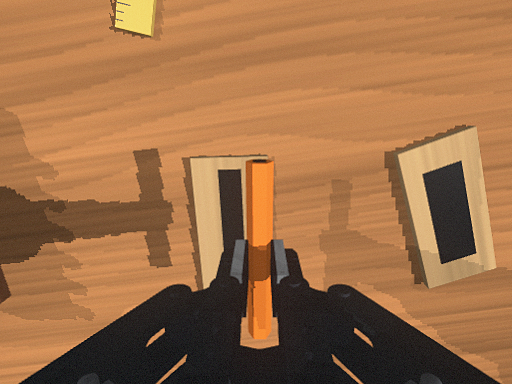

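```bash
python3 -c "
from h import *
c=load('w8'); print(px2w(c,[(219,170),(241,169),(449,212)],.008)); print(w2px(c,(.5843,-.255,.008)))"
```

```text
[[ 0.58419032 -0.26241648  0.008     ]
 [ 0.58597893 -0.24538385  0.008     ]
 [ 0.64689034 -0.08331013  0.008     ]]
[228.41552256 168.73003787]
```

Emit:
{"method": "servo_tool", "body": {"series": [0,7,-8,0,0,0,1.5,0,7,-8,0,0,0,0,0,6,-7,-10,0,0,0,0,0,0,-15,0,0,0,0,0,0,-15,0,0,0,0,0,0,-8,0,0,0,0,0,0,0,0,0,0,0,0,0,0,0,0,0]}}

```text
time_s: 11.47
tool_pos: [0.6381, -0.2562, 0.0467]
eef_rot: [-0.002, 0.062, 0.998, 0.001]
contact_force: [0.1, -0.2, -0.6]
finger_gap: 0.136
```

```bash
python3 -c "
from h import *
st()"
```

```text
t 11.47 pos [ 638.1 -256.2   46.7] jaw 82.9 z [-0.004  0.003 -1.   ] q [-0.43  0.76  1.64  0.    0.75 -1.87] F [ 0.1 -0.2 -0.6] gap 0.136
```

Emit:
{"method": "servo_tool", "body": {"series": [0,3,-5,-6,-0.2,-0.2,0,0,0,0,-6,0,0,0,0,0,0,-2,0,0,0,0,0,0,0,0,0,0,0,0,0,0,0,0,0]}}

```text
time_s: 11.88
tool_pos: [0.6415, -0.2612, 0.0319]
eef_rot: [0.0, 0.062, 0.998, -0.0]
contact_force: [-0.1, 0.9, 0.1]
finger_gap: 0.139
```

```bash
python3 -c "
from h import *
c,o=wrist('w9');st()"
```

```text
t 11.93 pos [ 641.5 -261.2   31.9] jaw 82.9 z [ 0.    -0.001 -1.   ] q [-0.43  0.78  1.63 -0.    0.72 -1.88] F [-0.1 -0.4  0.5] gap 0.14
```

View pics/w9.png

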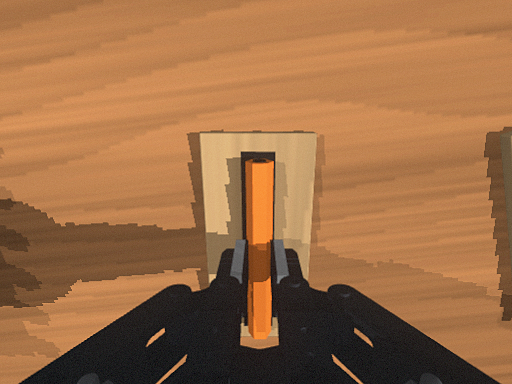

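Centred on the outline. Lower 1.5 mm, release and lift.

Emit:
{"method": "servo_tool", "body": {"series": [0,0,0,-1.7,0,0,0,0,0,0,0,0,0,0,0.2,0,0,0,0,0,0,0.3,0,0,0,0,0,0,0.4,0,0,0,0,0,0,0.4,0,0,0,0,0,0,0.4,0,0,8,0,0,0,0.4,0,0,15,0,0,0,0.4,0,0,20,0,0,0,0.4,0,0,25,0,0,0,0.4,0,0,0,0,0,0]}}

```text
time_s: 12.85
tool_pos: [0.6414, -0.2611, 0.1049]
eef_rot: [0.0, 0.062, 0.998, -0.0]
contact_force: [0.5, -1.1, 0.5]
finger_gap: 0.4
```

```bash
python3 -c "
from h import *
c,o=wrist('w10');st()"
```

```text
t 12.90 pos [ 640.8 -260.9  103.2] jaw 82.9 z [-0.001 -0.    -1.   ] q [-0.43  0.69  1.61 -0.    0.84 -1.88] F [ 1.2 -0.2  0.9] gap 0.398
```

View pics/w10.png

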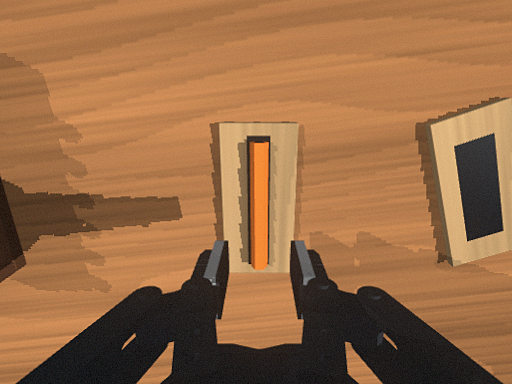

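Emit:
{"method": "servo_tool", "body": {"series": [0.5,-18,-2,0,0,0,-5,0.5,-18,-2,0,0,0,-5,0.5,-18,-2,0,0,0,-4,0.5,-18,-2,0,0,0,0,0.5,-18,-2,0,0,0,0,0.5,-18,-2,0,0,0,0,0.5,-18,-2,0,0,0,0,0.5,-18,-3,0,0,0,0,0.5,-18,-3,0,0,0,0,0.5,-18,-3,0,0,0,0,0.5,0,0,0,0,0,0,0.5,0,0,0,0,0,0]}}

```text
time_s: 13.9
tool_pos: [0.4529, -0.283, 0.1091]
eef_rot: [0.002, 0.189, 0.982, -0.001]
contact_force: [0.2, -0.2, 0.1]
finger_gap: 0.499
```

```bash
python3 -c "
from h import *
c,o=wrist('w11');st();print(w2px(c,(.4439,-.2877,.006)))"
```

```text
t 13.95 pos [ 452.9 -282.9  109. ] jaw 68.3 z [ 0.003 -0.002 -1.   ] q [-0.61  0.51  1.99 -0.    0.64 -1.81] F [-0.3 -0.7  0.4] gap 0.499
[249.85897512 195.77153944]
```

View pics/w11.png

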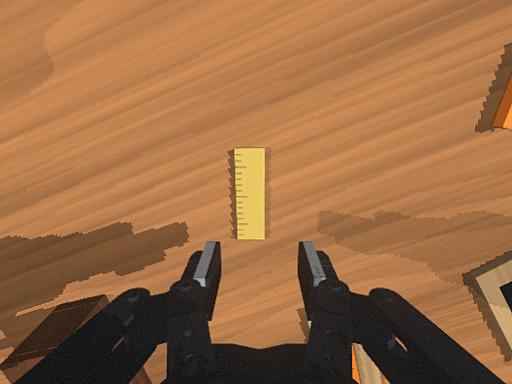

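```bash
python3 -c "
from h import *
c=load('w11'); e=px2w(c,[(234,149),(265,147.5),(237,239),(266,239)],.006);print(e.round(4),e.mean(0)); d=(e[2]+e[3]-e[0]-e[1]);print(np.degrees(np.arctan2(d[1],d[0])),np.linalg.norm(d)/2)
print(px2w(c,[(107,297)],.05),px2w(c,[(107,297)],.09))
t=load('top0');print(px2w(t,[(417,187),(440,187)],.05))"
```

```text
[[ 0.4031 -0.2845  0.006 ]
 [ 0.4111 -0.2613  0.006 ]
 [ 0.4768 -0.3135  0.006 ]
 [ 0.4863 -0.2897  0.006 ]] [ 0.44432729 -0.28725524  0.006     ]
-21.066475041068184 0.07980598226527753
[[ 0.46604154 -0.41380398  0.05      ]] [[ 0.44651982 -0.3785979   0.09      ]]
[[ 0.47579567 -0.44230912  0.05      ]
 [ 0.47414041 -0.50736098  0.05      ]]
```

Emit:
{"method": "servo_tool", "body": {"series": [0.5,-5,-2,-10,0.1,0.2,0.6,0.5,-4,-2,-15,0,0,0,0.5,0,0,-15,0,0,0,0.5,0,0,-15,0,0,0,0.5,0,0,-10,0,0,0,0.5,0,0,-6,0,0,0,0.5,0,0,0,0,0,0,0.5,0,0,0,0,0,0]}}

```text
time_s: 14.62
tool_pos: [0.447, -0.2875, 0.0326]
eef_rot: [0.001, 0.18, 0.984, -0.001]
contact_force: [-0.3, 0.5, -0.2]
finger_gap: 0.501
```

```bash
python3 -c "
from h import *
st()"
```

```text
t 14.62 pos [ 447.  -287.5   32.6] jaw 69.3 z [ 0.001 -0.002 -1.   ] q [-0.63  0.64  2.03 -0.    0.47 -1.84] F [-0.3  0.5 -0.2] gap 0.501
```

Emit:
{"method": "servo_tool", "body": {"series": [0.45,-2.5,0,-6,0,0,0,0.45,0,0,-5,0,0,0,0.45,0,0,0,0,0,0,0.45,0,0,0,0,0,0]}}

```text
time_s: 14.95
tool_pos: [0.4452, -0.288, 0.0218]
eef_rot: [0.002, 0.179, 0.984, -0.001]
contact_force: [-0.0, 0.1, 0.6]
finger_gap: 0.447
```

```bash
python3 -c "
from h import *
c,o=wrist('w12');st()"
```

```text
t 15.00 pos [ 445.3 -288.    21.8] jaw 69.3 z [ 0.003 -0.004 -1.   ] q [-0.63  0.66  2.04 -0.    0.44 -1.84] F [0.3 0.6 0.2] gap 0.453
```

View pics/w12.png

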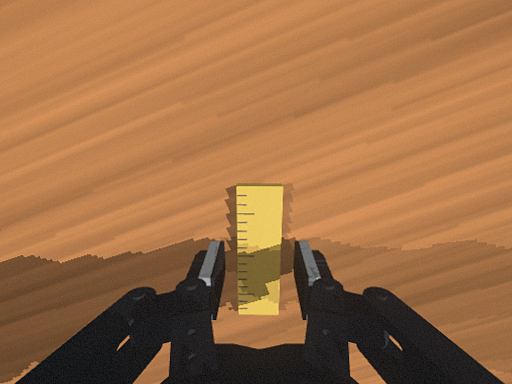

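Straddling the ruler, centred. Lower slightly and close.

Emit:
{"method": "servo_tool", "body": {"series": [0.42,0,0,-1.5,0.2,0.2,0,0.4,0,0,0,0,0,0,0.3,0,0,0,0,0,0,0.1,0,0,0,0,0,0,0,0,0,0,0,0,0,0,0,0,0,0,0,0,0,0,0,0,0,0,0], "grip_force": 60}}

```text
time_s: 15.58
tool_pos: [0.4459, -0.2884, 0.0216]
eef_rot: [0.0, 0.18, 0.984, -0.0]
contact_force: [-0.7, 0.5, -1.5]
finger_gap: 0.249
```

```bash
python3 -c "
from h import *
st()"
```

```text
t 15.58 pos [ 445.9 -288.4   21.6] jaw 69.3 z [ 0.001 -0.001 -1.   ] q [-0.63  0.66  2.03 -0.    0.45 -1.84] F [-0.7  0.5 -1.5] gap 0.249
```

Emit:
{"method": "servo_tool", "body": {"series": [0,0,0,10,0,0,0,0,0,0,15,0,0,0,0,0,0,15,0,0,0,0,0,0,0,0,0,0]}}

```text
time_s: 15.92
tool_pos: [0.4451, -0.2879, 0.0637]
eef_rot: [-0.001, 0.18, 0.984, 0.0]
contact_force: [1.1, -1.1, -0.8]
finger_gap: 0.251
```

```bash
python3 -c "
from h import *
c,o=wrist('w13');st()"
```

```text
t 15.97 pos [ 444.9 -287.7   62.8] jaw 69.3 z [-0.001  0.001 -1.   ] q [-0.63  0.59  2.02 -0.    0.54 -1.84] F [ 0.1 -0.5 -0.8] gap 0.244
```

View pics/w13.png

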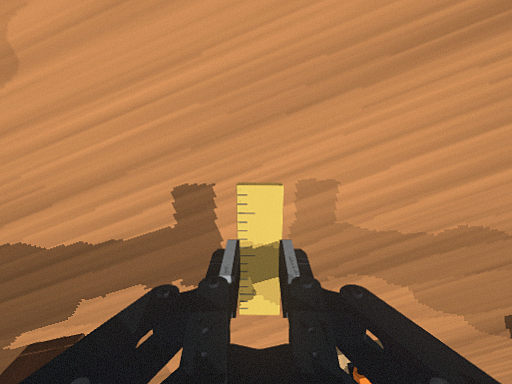

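Emit:
{"method": "servo_tool", "body": {"series": [0,0,0,20,0,0,0,0,10,10,20,0,0,6,0,18,18,0,0,0,6,0,18,18,0,0,0,6,0,18,18,0,0,0,6,0,18,18,0,0,0,6,0,18,18,0,0,0,2,0,18,18,0,0,0,0,0,18,18,0,0,0,0,0,18,18,0,0,0,0,0,18,18,0,0,0,0,0,18,18,0,0,0,0,0,0,0,0,0,0,0,0,0,0,0,0,0,0]}}

```text
time_s: 17.13
tool_pos: [0.6397, -0.0863, 0.0996]
eef_rot: [-0.003, -0.112, 0.994, 0.001]
contact_force: [-0.4, 0.3, -2.3]
finger_gap: 0.251
```

```bash
python3 -c "
from h import *
c,o=wrist('w14');st();print(w2px(c,(.6495,-.0836,.008)))"
```

```text
t 17.18 pos [639.6 -86.5  99.6] jaw 102.8 z [-0.006  0.    -1.   ] q [-0.18  0.65  1.72 -0.    0.78 -1.97] F [ 0.4  0.  -0.8] gap 0.25
[258.80635091 220.74495484]
```

View pics/w14.png

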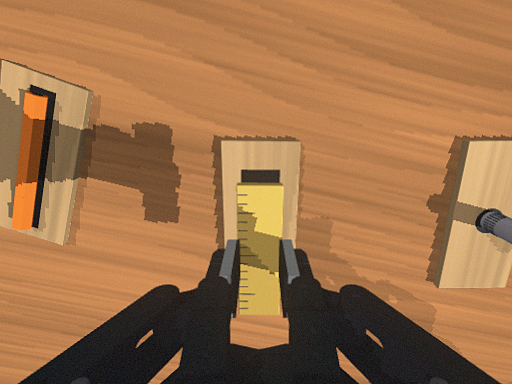

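```bash
python3 -c "
from h import *
c=load('w14'); e=px2w(c,[(241,170),(279,170)],.008);print(e,e.mean(0))
c=load('w13'); e=px2w(c,[(237,184),(283,184),(240,315),(281,315)],.006+.0412);print(e.mean(0)-np.array(robot.get_obs()['tool_pos'])*0)"
```

```text
[[ 0.6112729  -0.10638938  0.008     ]
 [ 0.60477265 -0.07779811  0.008     ]] [ 0.60802278 -0.09209375  0.008     ]
[ 0.44447495 -0.28680714  0.0472    ]
```

Emit:
{"method": "servo_tool", "body": {"series": [0,5,2,-5,0,-0.3,-0.8,0,4,1,-15,0,0,0,0,0,0,-15,0,0,0,0,0,0,-12,0,0,0,0,0,0,-5,0,0,0,0,0,0,0,0,0,0,0,0,0,0,0,0,0]}}

```text
time_s: 17.77
tool_pos: [0.6462, -0.0864, 0.0404]
eef_rot: [-0.002, -0.101, 0.995, 0.001]
contact_force: [0.8, -0.9, -0.7]
finger_gap: 0.252
```

```bash
python3 -c "
from h import *
st()"
```

```text
t 17.77 pos [646.2 -86.4  40.4] jaw 101.6 z [-0.004  0.001 -1.   ] q [-0.18  0.73  1.73  0.    0.68 -1.95] F [ 0.8 -0.9 -0.7] gap 0.252
```

Emit:
{"method": "servo_tool", "body": {"series": [0,3,3,-4,0,-0.2,0.2,0,0,0,-4,0,0,0,0,0,0,-1,0,0,0,0,0,0,0,0,0,0,0,0,0,0,0,0,0]}}

```text
time_s: 18.18
tool_pos: [0.6503, -0.0836, 0.0318]
eef_rot: [0.001, -0.103, 0.995, 0.0]
contact_force: [0.3, -0.0, -0.6]
finger_gap: 0.246
```

```bash
python3 -c "
from h import *
c,o=wrist('w15');st()"
```

```text
t 18.23 pos [650.3 -83.6  31.9] jaw 101.8 z [ 0.002  0.    -1.   ] q [-0.17  0.75  1.73  0.    0.66 -1.95] F [ 0.8  0.9 -1.3] gap 0.248
```

View pics/w15.png

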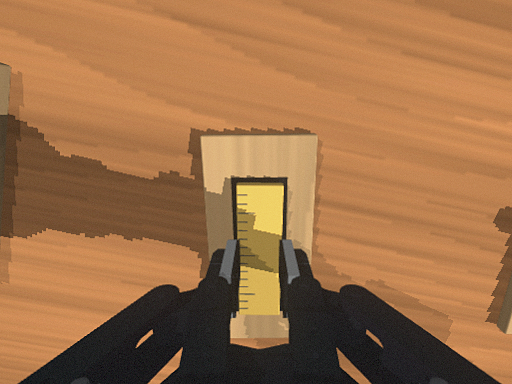

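Centred. Lower 2.5 mm, release and lift.

Emit:
{"method": "servo_tool", "body": {"series": [0,0,0,-2.3,0,0,0,0,0,0,0,0,0,0,0.3,0,0,0,0,0,0,0.4,0,0,0,0,0,0,0.5,0,0,0,0,0,0,0.5,0,0,0,0,0,0,0.5,0,0,8,0,0,0,0.5,0,0,15,0,0,0,0.5,0,0,20,0,0,0,0.5,0,0,25,0,0,0,0.5,0,0,0,0,0,0], "grip_force": 30}}

```text
time_s: 19.15
tool_pos: [0.6498, -0.0836, 0.1017]
eef_rot: [0.0, -0.103, 0.995, 0.0]
contact_force: [0.7, 0.9, -0.2]
finger_gap: 0.498
```

```bash
python3 -c "
from h import *
c,o=wrist('w16');st()"
```

```text
t 19.20 pos [649.1 -83.4  99.9] jaw 101.8 z [-0.001  0.001 -1.   ] q [-0.17  0.65  1.7   0.    0.78 -1.95] F [ 0.4 -0.1  0. ] gap 0.498
```

View pics/w16.png

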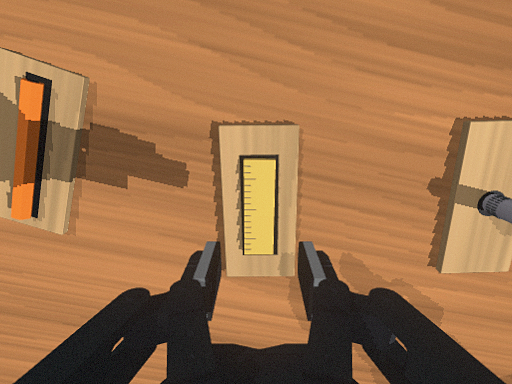

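Emit:
{"method": "servo_tool", "body": {"series": [0.5,-18,1,0,0,0,-6,0.5,-18,1,0,0,0,-6,0.5,-18,1,0,0,0,-6,0.5,-18,1,0,0,0,-6,0.5,-18,1,0,0,0,-6,0.5,-18,1,0,0,0,-6,0.5,-18,1,0,0,0,-5,0.5,-18,1,0,0,0,0,0.5,-18,1,0,0,0,0,0.5,-18,1,0,0,0,0,0.5,-15,1,0,0,0,0,0.5,0,0,0,0,0,0,0.5,0,0,0,0,0,0]}}

```text
time_s: 20.28
tool_pos: [0.4428, -0.071, 0.0993]
eef_rot: [-0.001, 0.27, 0.963, -0.001]
contact_force: [0.5, 0.0, 0.3]
finger_gap: 0.5
```

```bash
python3 -c "
from h import *
c,o=wrist('w17');st();print(w2px(c,(.437,-.0705,.006)))"
```

```text
t 20.33 pos [442.8 -71.   99.3] jaw 58.7 z [-0.003 -0.001 -1.   ] q [-0.23  0.45  2.18 -0.    0.52 -1.25] F [-1.3 -0.3 -0.8] gap 0.503
[256.10661853 201.85944553]
```

View pics/w17.png

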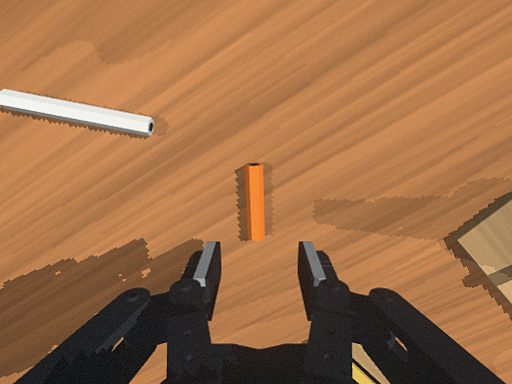

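```bash
python3 -c "
from h import *
c=load('w17'); e=px2w(c,[(254.5,164),(257.5,240)],.011);print(e,e.mean(0),np.linalg.norm(e[0]-e[1]),np.degrees(np.arctan2(*(e[1]-e[0])[1::-1])))"
```

```text
[[ 0.40909511 -0.05478145  0.011     ]
 [ 0.46453668 -0.08593145  0.011     ]] [ 0.43681589 -0.07035645  0.011     ] 0.06359315469009039 -29.329576199330596
```

Emit:
{"method": "servo_tool", "body": {"series": [0.45,-5,0.5,-10,0,-0.2,1.5,0.45,-3,0,-15,0,0,0,0.45,-2,0,-15,0,0,0,0.45,-1,0,-12,0,0,0,0.45,-1,0,-6,0,0,0,0.45,0,0,-2,0,0,0,0.45,0,0,0,0,0,0,0.45,0,0,0,0,0,0]}}

```text
time_s: 21.0
tool_pos: [0.4388, -0.0718, 0.0374]
eef_rot: [0.005, 0.256, 0.967, -0.0]
contact_force: [-0.3, 0.2, 0.7]
finger_gap: 0.448
```

```bash
python3 -c "
from h import *
st()"
```

```text
t 21.00 pos [438.8 -71.8  37.4] jaw 60.3 z [ 0.009 -0.003 -1.   ] q [-0.23  0.57  2.23 -0.    0.33 -1.28] F [-0.3  0.2  0.7] gap 0.448
```

Emit:
{"method": "servo_tool", "body": {"series": [0.45,-2,1,-5,0.2,0.5,0,0.45,-1,0,-6,0,0,0,0.45,0,0,-3,0,0,0,0.45,0,0,0,0,0,0,0.45,0,0,0,0,0,0]}}

```text
time_s: 21.42
tool_pos: [0.4373, -0.071, 0.0235]
eef_rot: [0.001, 0.256, 0.967, 0.001]
contact_force: [-0.2, 0.2, 0.2]
finger_gap: 0.446
```

```bash
python3 -c "
from h import *
st()"
```

```text
t 21.42 pos [437.3 -71.   23.5] jaw 60.3 z [ 0.002  0.    -1.   ] q [-0.23  0.6   2.23  0.    0.31 -1.29] F [-0.2  0.2  0.2] gap 0.446
```

Emit:
{"method": "servo_tool", "body": {"series": [0.4,0,0,-1.5,0,0.1,0,0.3,0,0,0,0,0,0,0.15,0,0,0,0,0,0,0,0,0,0,0,0,0,0,0,0,0,0,0,0,0,0,0,0,0,0,0,0,0,0,0,0,0,0]}}

```text
time_s: 22.0
tool_pos: [0.4374, -0.071, 0.0223]
eef_rot: [0.0, 0.256, 0.967, 0.0]
contact_force: [0.3, 0.2, 0.1]
finger_gap: 0.136
```

```bash
python3 -c "
from h import *
c,o=wrist('w18');st()"
```

```text
t 22.05 pos [437.5 -71.   22.3] jaw 60.3 z [ 0.001  0.    -1.   ] q [-0.23  0.6   2.23  0.    0.3  -1.28] F [0.3 1.2 0.4] gap 0.137
```

View pics/w18.png

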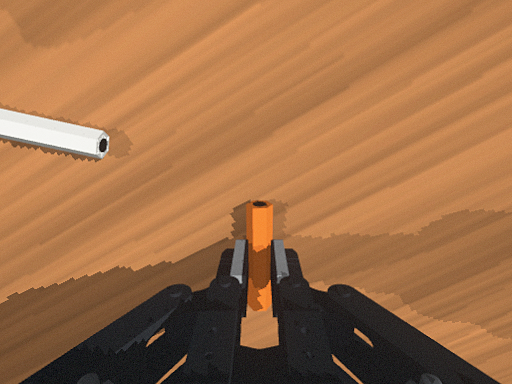

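Emit:
{"method": "servo_tool", "body": {"series": [0,0,0,15,0,0,0,0,0,0,25,0,0,0,0,5,10,30,0,0,0,0,14,24,15,0,0,5,0,14,24,0,0,0,5,0,14,24,0,0,0,4,0,14,24,0,0,0,0,0,14,24,0,0,0,0,0,14,24,0,0,0,0,0,14,24,0,0,0,0,0,14,24,0,0,0,0,0,14,24,0,0,0,0,0,14,24,0,0,0,0,0,14,24,0,0,0,0,0,14,24,0,0,0,0,0,0,0,0,0,0,0,0,0,0,0,0,0,0]}}

```text
time_s: 23.47
tool_pos: [0.6144, 0.2442, 0.1119]
eef_rot: [0.0, 0.131, 0.991, 0.0]
contact_force: [-0.1, -1.0, -0.8]
finger_gap: 0.136
```

```bash
python3 -c "
from h import *
c,o=wrist('w19');st();print(w2px(c,(.6394,.2758,.008)))"
```

```text
t 23.52 pos [614.5 244.2 112. ] jaw 74.9 z [ 0.001  0.001 -1.   ] q [ 0.33  0.65  1.68  0.    0.81 -0.98] F [-0.5  0.6 -0.2] gap 0.137
[301.51123609 220.71334667]
```

View pics/w19.png

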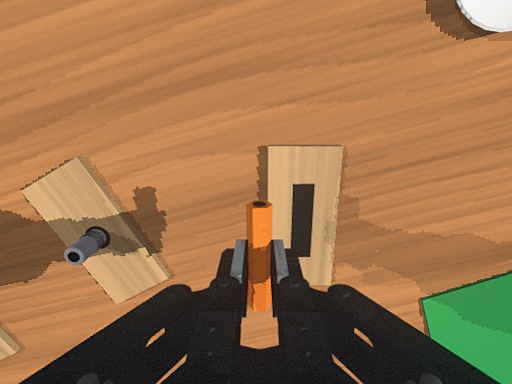

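```bash
python3 -c "
from h import *
c=load('w19'); e=px2w(c,[(293.5,184.5),(314.5,183.5),(291.5,255.5),(311.5,256.5)],.008);print(e.mean(0)); d=(e[2]+e[3]-e[0]-e[1])/2;print(np.degrees(np.arctan2(d[1],d[0])),np.linalg.norm(d))"
```

```text
[0.64043611 0.27662504 0.008     ]
-14.15038119170472 0.06747588811920845
```

Emit:
{"method": "servo_tool", "body": {"series": [0,9,10,0,0,0,0.5,0,9,11,0,0,0,0,0,8,10,-10,0,0,0,0,0,0,-15,0,0,0,0,0,0,-15,0,0,0,0,0,0,-12,0,0,0,0,0,0,-8,0,0,0,0,0,0,0,0,0,0,0,0,0,0,0,0,0]}}

```text
time_s: 24.27
tool_pos: [0.6387, 0.2709, 0.0461]
eef_rot: [-0.002, 0.129, 0.992, -0.001]
contact_force: [-0.3, -0.2, 0.5]
finger_gap: 0.141
```

```bash
python3 -c "
from h import *
st()"
```

```text
t 24.27 pos [638.7 270.9  46.1] jaw 75.1 z [-0.004 -0.001 -1.   ] q [ 0.36  0.77  1.62  0.    0.75 -0.95] F [-0.3 -0.2  0.5] gap 0.141
```

Emit:
{"method": "servo_tool", "body": {"series": [0,2,5,-6,0,-0.2,0.3,0,0,0,-5,0,0,0,0,0,0,-2,0,0,0,0,0,0,0,0,0,0,0,0,0,0,0,0,0]}}

```text
time_s: 24.68
tool_pos: [0.6416, 0.2765, 0.0334]
eef_rot: [0.001, 0.127, 0.992, -0.0]
contact_force: [-0.3, 0.2, -0.0]
finger_gap: 0.139
```

```bash
python3 -c "
from h import *
c,o=wrist('w20');st()"
```

```text
t 24.73 pos [641.7 276.5  33.5] jaw 75.5 z [ 0.002 -0.    -1.   ] q [ 0.36  0.79  1.62 -0.    0.73 -0.95] F [-0.3 -0.5  0.5] gap 0.142
```

View pics/w20.png

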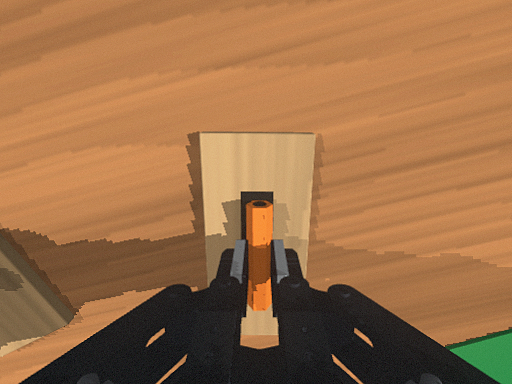

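Centred. Lower 3 mm, release and lift well clear.

Emit:
{"method": "servo_tool", "body": {"series": [0,-0.5,0,-3.2,0,0,0,0,0,0,0,0,0,0,0,0,0,0,0,0,0,0.2,0,0,0,0,0,0,0.3,0,0,0,0,0,0,0.4,0,0,0,0,0,0,0.4,0,0,0,0,0,0,0.4,0,0,8,0,0,0,0.4,0,0,15,0,0,0,0.4,0,0,20,0,0,0,0.4,0,0,25,0,0,0,0.4,0,0,0,0,0,0]}}

```text
time_s: 25.73
tool_pos: [0.6409, 0.2763, 0.1045]
eef_rot: [0.001, 0.127, 0.992, -0.0]
contact_force: [1.6, 0.5, 0.4]
finger_gap: 0.4
```

```bash
python3 -c "
from h import *
c,o=wrist('w21');st()"
```

```text
t 25.78 pos [640.3 276.1 102.8] jaw 75.4 z [ 0.    -0.001 -1.   ] q [ 0.36  0.7   1.59 -0.    0.85 -0.95] F [ 0.3 -0.3 -0.3] gap 0.401
```

View pics/w21.png

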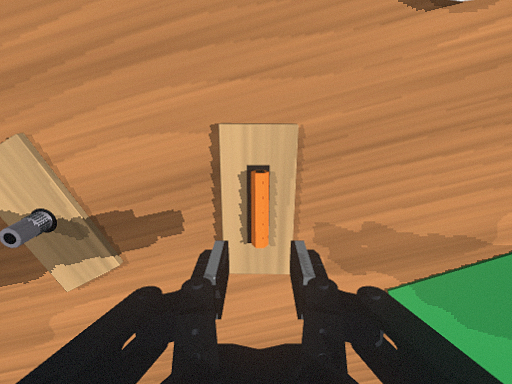

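Emit:
{"method": "servo_tool", "body": {"series": [0.4,0,0,30,0,0,0,0.4,0,0,30,0,0,0,0.4,0,0,30,0,0,0,0.4,0,0,30,0,0,0,0.4,-20,15,20,0,0,0,0.4,-25,20,0,0,0,0,0.4,-25,20,0,0,0,0,0.4,-25,20,0,0,0,0,0.4,-25,20,0,0,0,0,0.4,-25,20,0,0,0,0,0.4,-25,20,0,0,0,0,0.4,-25,20,0,0,0,0,0.4,-25,20,0,0,0,0,0.4,-25,20,0,0,0,0,0.4,-25,20,0,0,0,0,0.4,-25,20,0,0,0,0,0.4,-25,20,0,0,0,0,0.4,-25,20,0,0,0,0,0.4,0,0,0,0,0,0,0.4,0,0,0,0,0,0]}}

```text
time_s: 27.45
tool_pos: [0.2741, 0.5568, 0.2582]
eef_rot: [0.002, 0.129, 0.992, 0.001]
contact_force: [0.6, -0.2, 0.3]
finger_gap: 0.401
```

Run:
```python
from h import *
st()
for n in ('top','side'):
    c=capture(n); save(c,n+'9'); pickle.dump(c,open(f'pics/{n}9.pkl','wb'))
im=cv2.imread('pics/top9.png'); cv2.imwrite('pics/crop9.png',cv2.resize(im[100:210,80:450],None,fx=2.1,fy=2.1,interpolation=cv2.INTER_CUBIC))
im=cv2.imread('pics/side9.png'); cv2.imwrite('pics/crop9s.png',cv2.resize(im[120:310,160:420],None,fx=3,fy=3,interpolation=cv2.INTER_CUBIC))
```

```text
t 27.45 pos [274.1 556.8 258.2] jaw 75.2 z [ 0.004  0.002 -1.   ] q [ 1.07  0.43  1.66 -0.    1.05 -0.25] F [ 0.6 -0.2  0.3] gap 0.401
```

View pics/crop9.png

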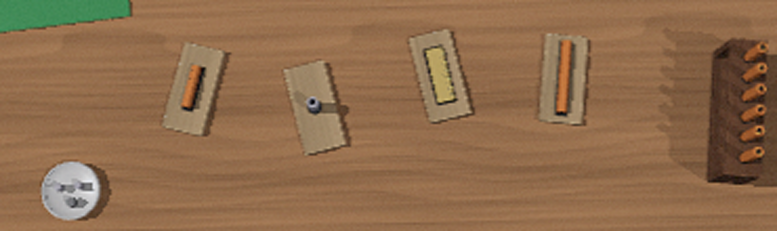

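View pics/crop9s.png

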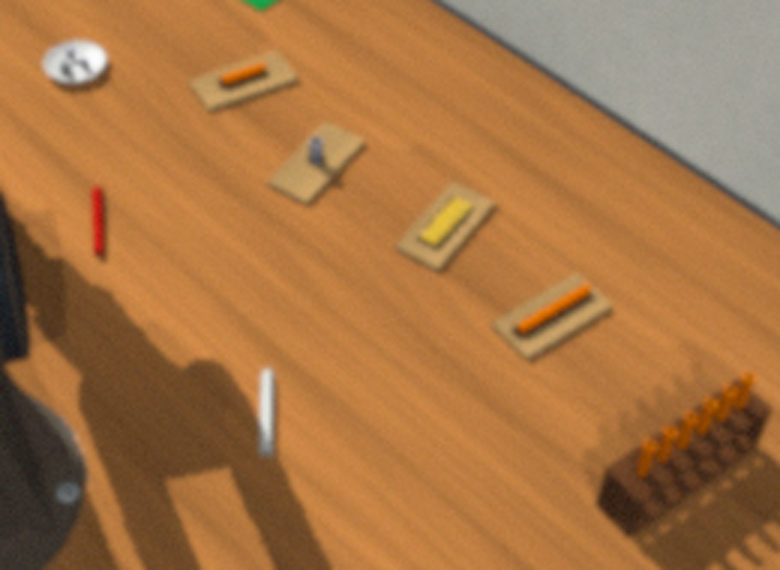

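Both views show all four items on their outlines, the housing upright, and the rack and dish in place. One numeric check, then I hand in.

Run:
```python
from meas import *
c=load('top9'); hsv=cv2.cvtColor(c['img'],cv2.COLOR_RGB2HSV).astype(int); S,V,H=hsv[...,1],hsv[...,2],hsv[...,0]
org=np.clip((S*V/255-85)/45,0,1)
seg(c,org,.016,'short',(160,128,185,158)); seg(c,org,.016,'long',(340,116,356,160))
seg(c,((V>150)&(H>=20)&(S>95)).astype(float),.014,'ruler',(279,118,302,152))
print('housing',px2w(c,[(80+313/2.1,100+103/2.1)],.042))
print(robot.hand_in())
```

```text
short ctr 641.5 277.6 size 62.8 10.1 yaw -13.6
long ctr 641.8 -260.3 size 105.2 12.7 yaw -7.1
ruler ctr 648.4 -84.0 size 80.7 27.3 yaw 11.9
housing [[0.60384181 0.09668725 0.042     ]]
the job is handed in; nothing more can be done
None
```

I placed all four items on their matching pads and handed the job in at about 27.5 s of the 115 s allowed; the hand-in gives no verdict.

From the last top picture, measured against the pad centres I took from the first one:

| Item | Distance from pad centre | Angle to outline |
|---|---|---|
| Long barrel | about 3 mm | within 0.1° |
| Short barrel | about 3 mm | about 1° |
| Ruler | about 1 mm | within 0.1° |
| Clutch housing | about 4 mm | not applicable |

- **Clutch housing:** the 4 mm comes from a rough reading by eye. The wrist camera put it closer to 1 mm off, so the two disagree by about 3 mm. Both are inside the 12 mm limit. It stands upright in the pictures, though I did not measure its tilt.
- **Heights:** I did not measure resting heights directly. The pictures show the other three lying flat on their pads.
- **Rack, dish and look-alikes:** the rack, the dish and the red and white barrels look unmoved. I judged this by eye.
- **Wrist forces:** no reading went above about 2.5 N.

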